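# Hold the craft chest's lid at the pointer for its prop

### The job

The wooden prop for the craft chest's lid lies in the chest's right-hand drawer: pull that drawer out by its knob to its stop and leave it open. Then lift the lid by the tongue on its front edge until it is in line with the dark steel pointer arm on the chest's left side, and finish while holding it still there, because it falls shut by itself and I need both hands to fit the prop. Leave the pointer where it is set, the left drawer shut and the other things on the table alone.

Things in the scene. Friction and masses are not known exactly. Their poses are not given: they have to be found in the camera images.
- chest: low wooden chest, 190 deep x 300 wide x 128 mm high with the lid shut (rim 118). Origin: centre of its underside. x from front to back, away from the robot, y to its left, z up; turned up to 0.2 rad. Two drawers side by side in front, one knob each, 72 mm right and left of the middle. On the left wall a metal quadrant, radius 135 mm about the hinge, standing out 27 mm with the pointer's knob
- drawer_right (a joint): right-hand drawer (seen from the robot, at the chest's -y side), opening in m: 0 shut, 0.08 at its stop; it slides along the chest's -x with about 1 N of friction and stays where it is left. It may start up to 12 mm open
- drawer_right_knob (a point): middle of the right drawer's round metal knob: 19 mm in diameter, axis along the chest's x, stem 12 mm thick. It stands out 30 mm from the drawer front; this point is 19 mm out, 83 mm above the table, 45 mm below the top of the shut lid, whose edge stands level with the drawer front; only the tongue at the chest's middle overhangs. Moves with the drawer
- drawer_left (a joint): left-hand drawer, opening in m, like the right one; starts shut (0) and stays shut
- drawer_left_knob (a point): the same point on the left drawer's knob (not to be used)
- lid (a joint): angle of the lid in rad: 0 shut (level), growing as its front edge rises, at most 1.35. Free hinge: it falls shut when let go. Lid board 188 x 300 x 10 mm, mass about 0.3 to 0.55 kg
- lid_tongue (a point): grip point on the lid's metal tongue, a flat bar 18 mm wide (chest's y), 12 mm thick, standing out 37 mm from the middle of the lid's front edge; the point is 23 mm out from the edge, at mid thickness, 211 mm from the hinge line, 123 mm above the table when shut. Axes: x from here to the hinge line along the board, y along the hinge (chest's left), z square to the board (up when shut)
- lid_hinge (a point): middle of the lid's hinge line, on the far rim, 92 mm behind the chest's middle, 123 mm above the table; the line runs along the chest's y. Axes turn with the lid like those of the tongue
- pointer (a joint): angle in rad at which the dark steel pointer arm is clamped, on the same axis and scale as the lid: the wanted lid angle. Stiff; between 0.45 and 0.90
- pointer_tip (a point): free end of the dark steel pointer arm, a bar 12 mm high, 8 mm thick, 157 mm long, with a black clamp knob, that turns about the lid's hinge line outside the quadrant, 161 mm left of the chest's middle; its x runs along the arm from this tip towards the hinge line. The lid is right when its board, seen from the side, lies along this arm
- glue_stick: standing glue stick, 25 mm across, 94 mm high, right front; origin under its centre, z up. Bystander
- thread_spool: thread spool, 28 mm across, 40 mm high, left front; origin under its centre. Bystander
- mug: cream mug, 86 mm across, 120 with handle, 98 mm high, left; origin under its centre. Bystander
- foam_egg: white foam egg, 40x54x38 mm, right front; origin under its centre. Bystander
- bowl: small bowl, 110 mm across, 46 mm high, left front; origin under its centre. Bystander
- jar: empty clear jar with lid, 65 mm across, 92 mm high, far right; origin under its centre. Bystander

How it is judged:
On the way, in this order (a step that is already met when the one before it is completed fails the run):
1. the right-hand drawer is pulled out to its stop (more than 65 of 80 mm) (value of joint drawer_right above 0.065 m), for 0.2 s.
2. the lid is held in line with the pointer arm (angle between the x axis of lid_tongue and the x axis of pointer_tip, either way round below 0.07 rad and contact force between the fingers and lid above 0.5 N), for 0.3 s.
At the end, for the whole second after the job is handed in: the fingers hold the lid (contact force over 0.5 N) still (under 0.06 rad/s) within 0.07 rad (4 degrees) of the pointer arm; the right drawer is open more than 65 mm, the left one less than 12 mm (all of step 2 and value of joint drawer_right above 0.065 m and velocity of joint lid between -0.06 and 0.06 rad/s and value of joint drawer_left below 0.012 m); the arm keeps its last pose, push and grip.
It fails at once if the pointer arm is pushed out of its setting (tip moved over 8 mm) (distance of pointer_tip from where it was at the start of the episode above 0.008 m).
It fails at once if the left drawer is pulled open (over 12 mm) (value of joint drawer_left above 0.012 m).
It fails at once if a thing on the table is pushed away (over 30 mm) (distance of any of glue_stick, thread_spool, mug, foam_egg, bowl, jar from where it was at the start of the episode above 0.03 m).
It also fails if it takes over 43 s, if anything falls off the work surface, if the arm or the gripper's body presses on something with over 40 N, if the wrist force passes 120 N, or if a joint passes its speed limit or range.

### The arm

A 6-joint arm with a two-finger parallel gripper is mounted at the origin on the work surface; the furniture and walls round the work are solid. World frame = base frame: x ahead of the robot, y to its left, z up, the work surface at z = 0. Lengths are in m, angles in rad, forces in N, time in s.
With the tool pointing down it reaches from about 0.225 to 0.875 m from the base axis. Payload 3.4 kg.
Tool frame: the origin (TCP) lies at the very end of the fingers, on their centre line; the grasp point (between the pads) lies 19 mm behind it (ctrl.grip_point_offset is the z of the grasp point in the tool frame, in m); z points along the fingers, y is the direction in which the jaws open and shut (so a half turn about z gives the same grasp; the last joint's range is limited). The gripper opens to 85 mm and grips with 20 to 120 N. Pads are 22 mm wide; open, the fingers measure 114 mm over their backs; the gripper's body (76 mm by 85 mm) begins 54 mm behind the grasp point. The pads swing forward as they close: fully open they stand 13 mm farther back than shut.
Start: joints at [1.106, 0.276, 1.505, -0, 1.361, -0.121], TCP at [0.194, 0.541, 0.231] pointing down, gripper open.
Joint ranges: [-2.89, 2.89], [-0.75, 2.08], [0.22, 2.7], [-1.18, 4.32], [0.11, 2.71], [-2.7, 2.7]. Speed limits (rad/s): [2.57, 2.57, 3.14, 3.14, 3.14, 3.14].

### API

Orientations are given as a unit quaternion [w, x, y, z].
In Python, from workcell import ctrl gives the robot as it stands.
- The arm moves only by the tool jog_arm, never from a script. Its argument "steps" is a list that holds one entry, the list of rows, each a list of 6 numbers: the shift along the tool's x, y, z in mm, then the turn, a rotation vector about the tool's x, y, z in degrees. In form: [[[x, y, z, wx, wy, wz], ...]]. A call has 1 to 20 rows; each row shifts and turns the commanded pose from where the row before left it, along the tool's axes as they then stand; what a row does not reach is not made up. A row lasts 1/8 s, in which the tool goes at most 62.5 mm and 10.7 degrees, less where a joint would pass 70% of its speed; a pose out of reach is approached as far as the arm can. A call with a gripper value outside its range is refused whole. "hand" is the finger opening in mm, from 0 to 85.4, set as the call begins (left out, the last holds). The fingers move at their own pace and stop on an object; "force" is the grip in N (left out, the last holds). Time passes only in rows, so rows that do not move let the fingers close. It gives the time, the measured TCP pose, the force and the opening at its end, in the units of the state.
- ctrl.sense(): the state, without advancing time (a new reading comes with each control period).
- ctrl.grab_frame(name): name is "scene" or "top" or "wrist"; returns the picture (420x560x3 uint8, red, green, blue); there is no depth.
- ctrl.calibration(name): a dict with "fov_y" (degrees; the focal length in pixels is half the picture's height over the tangent of half this angle, whatever the lens; pixels are square), "cx", "cy" (the principal point, pixels), "k1" (the pictures are not rectified: a ray, as slopes to the right and down, at radius r is drawn at 1 + k1 r^2 times it, then the intrinsics apply), "R" (3x3) and "t" (3): a world point X has camera coordinates R X + t. Camera axes: x right, y down, z forward; pixel columns grow to the right and rows downward; lengths in m; the calibration is good to about 2 mm. A picture is of the moment at which its call begins: read the wrist's pose just before it. calibration takes no time and is no camera call; for the wrist camera it gives the pose at the moment of the call.
- ctrl.sign_off(): hands the job in, once; it reports no verdict.
Trained networks look in the newest picture that a camera, given by its name, has taken for a name from the list of things; names that differ only in an ending like _2 or _b are one class to them, and where a whole thing is asked for, a point or a joint stands for the part that bears it (a point fixed in the world has none). Each returns a list of dicts, best first, with "p" (0 to 1); they miss things now and then, are a little off and sometimes report something else, mostly with a low value. They report only what shows in the picture. A call takes as long as a camera call.
- ctrl.spot_in(camera, query): "point" ([x, y, z] in m, in world coordinates, good to about 4 mm: the middle of the surface that is visible of it).
- ctrl.tip_of(camera, query): "point" ([x, y, z] in m, in world coordinates, good to about 4 mm: a listed point, or the origin of a listed thing).
The state is a dict: "time_s": time; "qpos": joint angles; "joint_vel": joint speeds; "joint_efforts": joint torques, N m; "tcp_pos": TCP position; "ee_rot": TCP orientation; "wrist_force": force on the tool from outside, world axes, zero at the start; "torque": the same for the moment, N m; "gripper_width": finger opening in m.
Only numpy, scipy, OpenCV 4.12 (cv2) and the standard library are available. Lean on these libraries where they do the work, as an engineer would, in place of code of your own. Each camera call takes 0.05 s, during which the arm holds its last target.

## Working session

There is one attempt and no reset: what is moved stays moved. The work goes in short steps, Python scripts to look and compute and a tool call to move; the robot and the scene stay as the last step left them, time stands still between calls to the robot, and variables do not carry over. Pictures are saved under pics/ and viewed, and the job is handed in when it is done.

Besides the shell and the picture viewer there is one more tool, called as name(argument=value, ...), one argument or row to a line, values as JSON. jog_arm: Moves the arm, as the interface text tells. Its arguments: {"type":"object","properties":{"steps":{"type":"array"},"hand":{"type":"number"},"force":{"type":"number"}},"required":["steps"]}

```bash
mkdir -p pics; ls
python3 - <<'E'
from workcell import ctrl
import cv2
print(ctrl.sense()); print(ctrl.grip_point_offset)
for n in ["scene","top"]:
    im=ctrl.grab_frame(n); cv2.imwrite(f"pics/{n}0.png",im[:,:,::-1])
    for q in ["drawer_right_knob","drawer_left_knob","lid_tongue","lid_hinge","pointer_tip","chest"]:
        r=ctrl.tip_of(n,q); print(n,q,[(x['p'],x['point']) for x in r[:2]])
print(ctrl.sense()['time_s'])
E
```

```text
pics
{'time_s': 0.0, 'qpos': array([ 1.10602982e+00,  2.76633139e-01,  1.50616044e+00,  8.50595937e-07,
        1.36070322e+00, -1.20984720e-01]), 'joint_vel': array([ 0.00026784, -0.00030741,  0.00052414, -0.00115961, -0.00013658,
       -0.00160525]), 'joint_efforts': array([ 8.05800482e-04, -4.16773474e+01, -2.45805216e+01, -1.02259232e-04,
        1.08672353e-02,  1.05285798e-05]), 'tcp_pos': array([0.19355636, 0.54086969, 0.23040709]), 'ee_rot': array([-2.75267304e-04,  1.71045689e-01,  9.85262638e-01, -9.11409470e-04]), 'wrist_force': array([-0.30288764, -0.59587449,  0.05875051]), 'torque': array([0.0171249 , 0.02769166, 0.00809952]), 'gripper_width': 0.08512360225417799}
-0.0187
scene drawer_right_knob [(0.88, [0.4981, -0.0486, 0.0829]), (0.58, [0.501, 0.026, 0.1191])]
scene drawer_left_knob [(0.64, [0.509, 0.0984, 0.0801])]
scene lid_tongue [(0.83, [0.5028, 0.0279, 0.1212])]
scene lid_hinge [(0.8, [0.7125, 0.013, 0.1246]), (0.58, [0.3624, 0.2891, -0.002])]
scene pointer_tip [(0.44, [0.614, 0.1833, 0.2373])]
scene chest [(0.95, [0.6184, 0.022, -0.0038])]
top drawer_right_knob [(0.69, [0.5001, -0.0456, 0.0854])]
top drawer_left_knob [(0.58, [0.5077, 0.0964, 0.0799])]
top lid_tongue [(0.57, [0.503, 0.0309, 0.1237])]
top lid_hinge [(0.75, [0.7132, 0.0148, 0.1248])]
top pointer_tip [(0.53, [0.6124, 0.1847, 0.2365]), (0.43, [0.5015, 0.0287, 0.1256])]
top chest [(0.9, [0.6226, 0.0225, 0.0003])]
0.7
```

View pics/scene0.png

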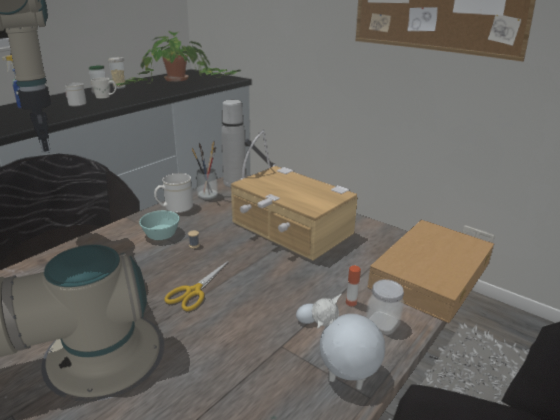

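View pics/top0.png

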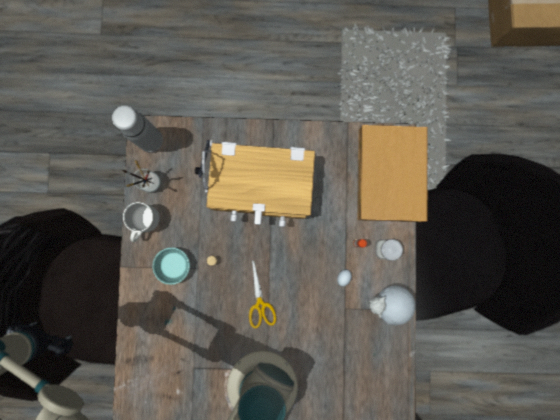

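The scene picture shows the chest at about (295,205), with the right knob at (285,227), the tongue at (268,200) and the left knob at (245,208). The quadrant arc is on the left, near (260,150). Next I'll fit the chest pose and zoom in.

```bash
cat > h.py <<'E'
from workcell import ctrl
import numpy as np, cv2
from scipy.spatial.transform import Rotation as R
def Rq(q): return R.from_quat(q,scalar_first=True)
def proj(c,X):
    X=np.atleast_2d(X); p=X@np.array(c['R']).T+np.array(c['t']); s=p[:,:2]/p[:,2:]
    r2=(s**2).sum(1,keepdims=True); s=s*(1+c['k1']*r2)
    f=210/np.tan(np.radians(c['fov_y'])/2)
    return s*f+[c['cx'],c['cy']]
def zoom(n,im,u,v,w,name,k=None):
    h=int(w*.75); u=int(u);v=int(v)
    c=im[max(v-h//2,0):v+h//2,max(u-w//2,0):u+w//2]
    c=cv2.resize(c,(800,600),interpolation=cv2.INTER_CUBIC); cv2.imwrite(f"pics/{name}.png",c[:,:,::-1])
def delta(pos_t,R_t,s=None):
    """shift mm in current tool axes, and rotvec deg for tcp target"""
    s=s or ctrl.sense(); R0=Rq(s['ee_rot'])
    return (R0.inv().apply(pos_t-s['tcp_pos'])*1000).round(1), np.degrees((R0.inv()*R_t).as_rotvec()).round(2)
E
python3 - <<'E'
from h import *
from scipy.optimize import least_squares
P={}
for n in ["scene","top"]:
    im=ctrl.grab_frame(n)
    if n=="scene": zoom(n,im,285,195,150,"sz")
    else: zoom(n,im,250,185,150,"tz")
    for k in range(2):
      for q in ["drawer_right_knob","drawer_left_knob","lid_tongue","lid_hinge","pointer_tip"]:
        r=ctrl.tip_of(n,q); 
        if r: P.setdefault(q,[]).append(r[0]['point']); print(n,q,r[0]['p'],r[0]['point'])
# local coords
L={"drawer_left_knob":(-.095-.019,.072,.083),"lid_tongue":(.092-.211,0,.123),"lid_hinge":(.092,0,.123)}
def loc(q,p):
    d,a=p[3],p[4]
    if q=="drawer_right_knob": return np.array([-.114-d,-.072,.083])
    if q=="pointer_tip": return np.array([.092-.157*np.cos(a),.161,.123+.157*np.sin(a)])
    return np.array(L[q])
def res(p):
    c,s=np.cos(p[2]),np.sin(p[2]); o=[]
    for q in P:
        l=loc(q,p); w=np.array([p[0]+c*l[0]-s*l[1],p[1]+s*l[0]+c*l[1],l[2]])
        for m in P[q]: o+=list((w-m)*1000)
    return o
f=least_squares(res,[.62,.02,0,0.002,.7],loss='soft_l1',f_scale=4)
print(f.x, np.round(res(f.x),1).reshape(-1,3)); print(ctrl.sense()['time_s'])
E
```

```text
scene drawer_right_knob 0.75 [0.6107, 0.181, 0.2347]
scene drawer_left_knob 0.68 [0.5109, 0.0948, 0.08]
scene lid_tongue 0.93 [0.5044, 0.0291, 0.1233]
scene lid_hinge 0.67 [0.7148, 0.0147, 0.1234]
scene pointer_tip 0.6 [0.6139, 0.1797, 0.2352]
scene drawer_right_knob 0.75 [0.6107, 0.181, 0.2347]
scene drawer_left_knob 0.68 [0.5109, 0.0948, 0.08]
scene lid_tongue 0.93 [0.5044, 0.0291, 0.1233]
scene lid_hinge 0.67 [0.7148, 0.0147, 0.1234]
scene pointer_tip 0.6 [0.6139, 0.1797, 0.2352]
top drawer_right_knob 0.8 [0.498, -0.0465, 0.0871]
top drawer_left_knob 0.49 [0.5077, 0.0983, 0.08]
top lid_tongue 0.85 [0.503, 0.0284, 0.1229]
top lid_hinge 0.61 [0.7139, 0.0161, 0.124]
top pointer_tip 0.48 [0.6125, 0.1846, 0.2374]
top drawer_right_knob 0.8 [0.498, -0.0465, 0.0871]
top drawer_left_knob 0.49 [0.5077, 0.0983, 0.08]
top lid_tongue 0.85 [0.503, 0.0284, 0.1229]
top lid_hinge 0.61 [0.7139, 0.0161, 0.124]
top pointer_tip 0.48 [0.6125, 0.1846, 0.2374]
[ 0.62154854  0.02097448 -0.05371452 -0.00817464  0.80469865] [[-9.870e+01 -2.262e+02 -1.517e+02]
 [-9.870e+01 -2.262e+02 -1.517e+02]
 [ 1.400e+01  1.300e+00 -4.100e+00]
 [ 1.400e+01  1.300e+00 -4.100e+00]
 [ 7.000e-01  4.200e+00  3.000e+00]
 [ 7.000e-01  4.200e+00  3.000e+00]
 [ 3.900e+00  7.000e-01  3.000e+00]
 [ 3.900e+00  7.000e-01  3.000e+00]
 [-1.700e+00 -1.700e+00 -3.000e-01]
 [-1.700e+00 -1.700e+00 -3.000e-01]
 [-3.000e-01 -1.000e+00  1.000e-01]
 [-3.000e-01 -1.000e+00  1.000e-01]
 [-1.400e+00  1.300e+00 -4.000e-01]
 [-1.400e+00  1.300e+00 -4.000e-01]
 [-5.000e-01 -1.000e-01 -1.000e+00]
 [-5.000e-01 -1.000e-01 -1.000e+00]
 [-5.000e-01  2.900e+00  9.000e-01]
 [-5.000e-01  2.900e+00  9.000e-01]
 [ 9.000e-01 -2.000e+00 -1.300e+00]
 [ 9.000e-01 -2.000e+00 -1.300e+00]]
1.8
```

View pics/sz.png

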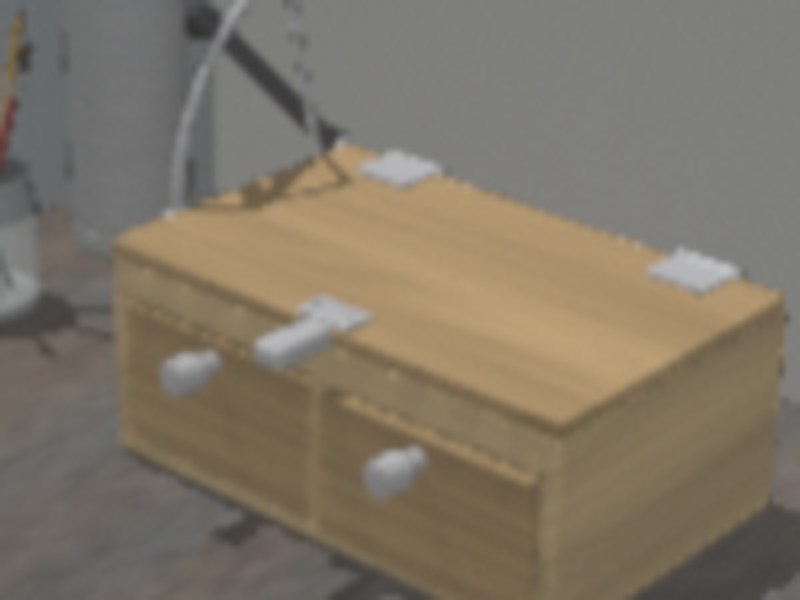

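View pics/tz.png

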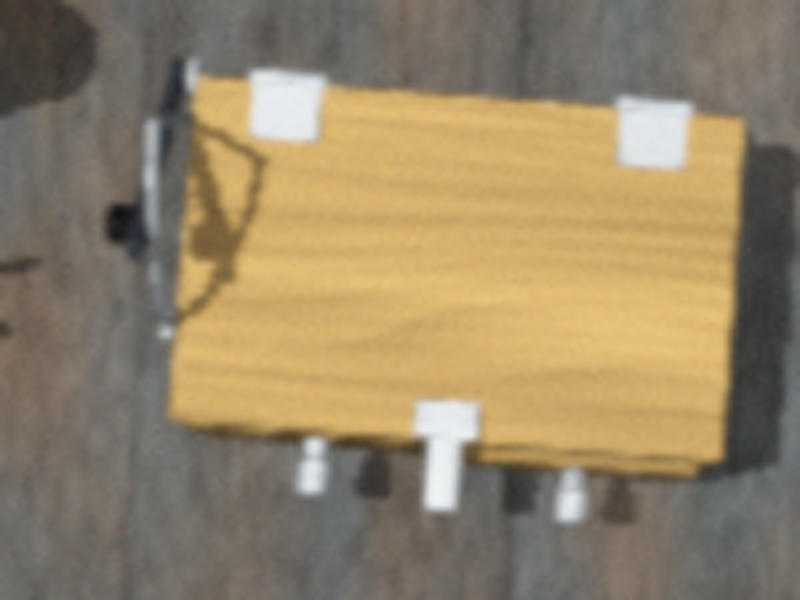

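The top zoom shows the right drawer slightly open: a strip is visible at (590,460) and its knob at (572,495). The tongue is at (442,470). One scene detection of the right knob was actually the pointer tip, about 0.23 m away, so I'll refit without it.

```bash
cat > fit.py <<'E'
from h import *
from scipy.optimize import least_squares
P={"drawer_right_knob":[[0.4981,-0.0486,0.0829],[0.5001,-0.0456,0.0854],[0.498,-0.0465,0.0871]],
"drawer_left_knob":[[0.509,0.0984,0.0801],[0.5077,0.0964,0.0799],[0.5109,0.0948,0.08],[0.5077,0.0983,0.08]],
"lid_tongue":[[0.5028,0.0279,0.1212],[0.503,0.0309,0.1237],[0.5044,0.0291,0.1233],[0.503,0.0284,0.1229]],
"lid_hinge":[[0.7125,0.013,0.1246],[0.7132,0.0148,0.1248],[0.7148,0.0147,0.1234],[0.7139,0.0161,0.124]],
"pointer_tip":[[0.614,0.1833,0.2373],[0.6124,0.1847,0.2365],[0.6139,0.1797,0.2352],[0.6125,0.1846,0.2374]]}
L={"drawer_left_knob":(-.095-.019,.072,.083),"lid_tongue":(.092-.211,0,.123),"lid_hinge":(.092,0,.123)}
def loc(q,p):
    d,a=p[3],p[4]
    if q=="drawer_right_knob": return np.array([-.114-d,-.072,.083])
    if q=="pointer_tip": return np.array([.092-.157*np.cos(a),.161,.123+.157*np.sin(a)])
    return np.array(L[q])
def wld(p,l):
    c,s=np.cos(p[2]),np.sin(p[2]); return np.array([p[0]+c*l[0]-s*l[1],p[1]+s*l[0]+c*l[1],l[2]])
def res(p):
    return np.concatenate([(wld(p,loc(q,p))-m)*1000 for q in P for m in P[q]])
f=least_squares(res,[.62,.02,0,0.002,.7],loss='soft_l1',f_scale=4)
p=f.x
E
python3 - <<'E'
from fit import *
print(p); print(res(p).reshape(-1,3).round(1))
for q in P: print(q, wld(p,loc(q,p)).round(4))
im=None
for n in ["scene","top"]:
    im=ctrl.grab_frame(n).copy(); c=ctrl.calibration(n)
    big=cv2.resize(im,None,fx=4,fy=4,interpolation=cv2.INTER_CUBIC)
    def pt(l,col):
        u=(proj(c,wld(p,l))[0]+.5)*4-.5; cv2.circle(big,(int(u[0]),int(u[1])),3,col,-1); return u
    for q in P: pt(loc(q,p),(255,0,0))
    for x in(-.095,.095):
        for y in (-.15,.15):
            for z in (0,.128): pt((x,y,z),(0,0,255))
    pt((.092,.161,.123),(0,255,0))
    u=proj(c,wld(p,(0,0,.1)))[0]*4
    cv2.imwrite(f"pics/{n}_ov.png",big[int(u[1])-300:int(u[1])+300,int(u[0])-400:int(u[0])+400,::-1])
E
```

```text
[ 0.62106021  0.02044193 -0.05138741  0.00473316  0.8098124 ]
[[ 0.7  3.2  0.1]
 [-1.3  0.2 -2.4]
 [ 0.8  1.1 -4.1]
 [ 1.9 -0.2  2.9]
 [ 3.2  1.8  3.1]
 [ 0.   3.4  3. ]
 [ 3.2 -0.1  3. ]
 [-0.6 -1.3  1.8]
 [-0.8 -4.3 -0.7]
 [-2.2 -2.5 -0.3]
 [-0.8 -1.8  0.1]
 [ 0.4  2.7 -1.6]
 [-0.3  0.9 -1.8]
 [-1.9  1.  -0.4]
 [-1.  -0.4 -1. ]
 [-0.9 -1.2 -0.6]
 [ 0.7 -2.6  0.2]
 [-0.8  2.4  1.5]
 [ 0.6 -2.5 -0.7]]
drawer_right_knob [ 0.4988 -0.0454  0.083 ]
drawer_left_knob [0.5109 0.0982 0.083 ]
lid_tongue [0.5022 0.0266 0.123 ]
lid_hinge [0.7129 0.0157 0.123 ]
pointer_tip [0.6131 0.1821 0.2367]
```

View pics/scene_ov.png

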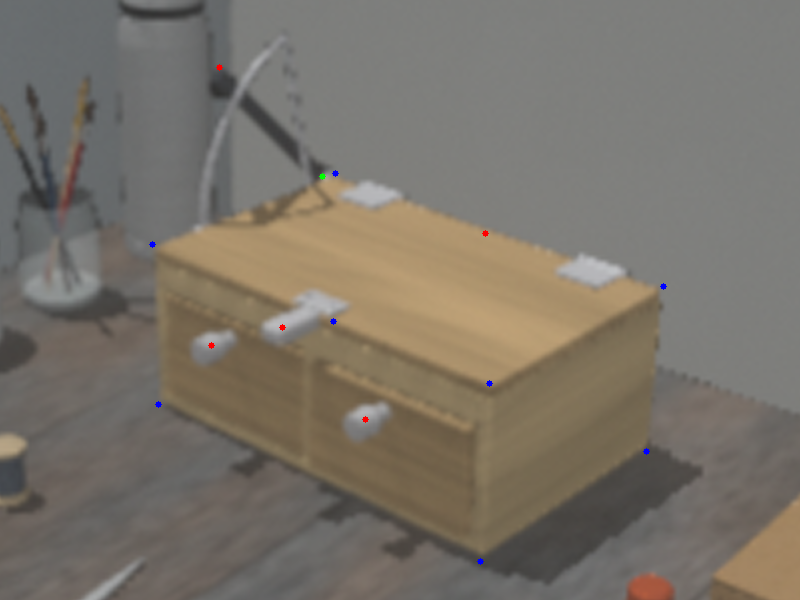

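View pics/top_ov.png

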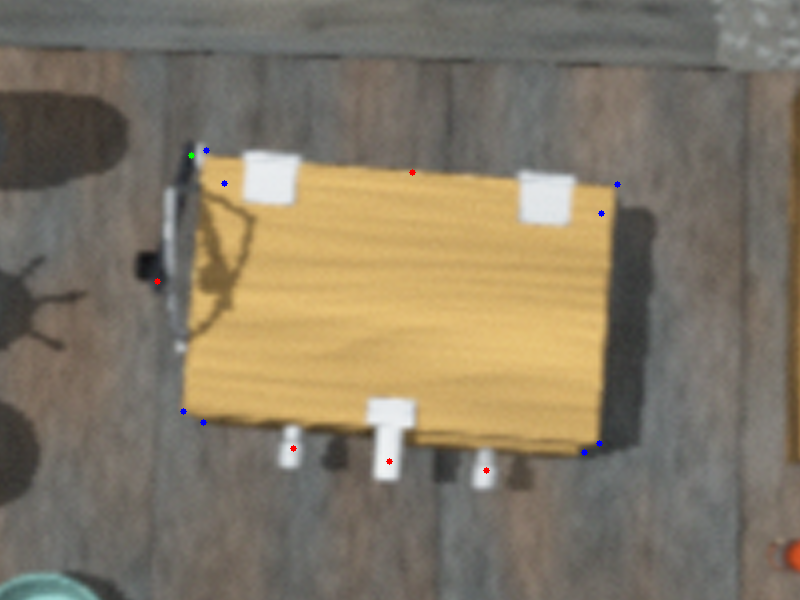

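```bash
cat >> h.py <<'E'
def orient(yaw,pitch):
    """tool z forward-down; pitch deg from vertical; y along chest y"""
    c,s=np.cos(yaw),np.sin(yaw); t=np.radians(pitch)
    xh=np.array([c,s,0]); y=np.array([-s,c,0]); z=np.sin(t)*xh-np.cos(t)*np.array([0,0,1.])
    return R.from_matrix(np.column_stack([np.cross(y,z),y,z]))
E
python3 - <<'E'
from h import *
Rt=orient(-.045,15); z=Rt.as_matrix()[:,2]
k=np.array([.4985,-.0460,.083])+[-.002,0,.001]
g=k+.019*z; print("grasp",g,"pre",g-.08*z)
print(delta(g-.08*z,Rt))
# rotation first then shift in rotated axes
s=ctrl.sense(); print((Rt.inv().apply(g-.08*z-s['tcp_pos'])*1000).round(1))
E
```

```text
grasp [ 0.50141258 -0.04622122  0.06564741] pre [ 0.48072802 -0.04528978  0.14292148]
(array([-467.8, -455.6,   88.4]), array([ -2.24, -14.88, -17.02]))
[-279.5 -573.2  166.4]
```

jog_arm(
  steps=[
    [[0,0,0,-0.75,-4.96,-5.67],[0,0,0,-0.75,-4.96,-5.67],[0,0,0,-0.75,-4.96,-5.67],[-18.6,-38.2,11.1,0,0,0],[-18.6,-38.2,11.1,0,0,0],[-18.6,-38.2,11.1,0,0,0],[-18.6,-38.2,11.1,0,0,0],[-18.6,-38.2,11.1,0,0,0],[-18.6,-38.2,11.1,0,0,0],[-18.6,-38.2,11.1,0,0,0],[-18.6,-38.2,11.1,0,0,0],[-18.6,-38.2,11.1,0,0,0],[-18.6,-38.2,11.1,0,0,0],[-18.6,-38.2,11.1,0,0,0],[-18.6,-38.2,11.1,0,0,0],[-18.6,-38.2,11.1,0,0,0],[-18.6,-38.2,11.1,0,0,0],[-18.6,-38.2,11.1,0,0,0]],
  ],
  hand=45,
)

```text
time_s: 4.15
tcp_pos: [0.4808, -0.0467, 0.1426]
ee_rot: [0.131, 0.023, 0.991, -0.003]
wrist_force: [0.5, 1.4, -0.0]
gripper_width: 0.045
```

Run:
```python
from h import *
c=ctrl.calibration("wrist"); im=ctrl.grab_frame("wrist").copy()
print(ctrl.tip_of("wrist","drawer_right_knob"),ctrl.tip_of("wrist","lid_tongue"))
u=proj(c,[[.4985,-.046,.083],[.5022,.0266,.123]]);print(u)
big=cv2.resize(im,(800,600))
for a in u: cv2.circle(big,tuple(int(t*10/7) for t in a),4,(255,0,0),-1)
cv2.imwrite("pics/w1.png",big[:,:,::-1])
im=ctrl.grab_frame("scene");zoom("s",im,285,195,150,"s1")
Rt=orient(-.045,15); z=Rt.as_matrix()[:,2]
k=np.array([.4985,-.0460,.083])+[-.002,0,.001]
print(delta(k+.019*z,Rt))
```

```text
[{'point': [0.5013, -0.0465, 0.0842], 'p': 0.86}] [{'point': [0.5054, 0.029, 0.125], 'p': 0.77}]
[[281.3329739  231.78963009]
 [400.62839855 268.33337551]]
(array([-1. ,  0.4, 79.5]), array([ 0.01, -0.07, -0.13]))
```

View pics/w1.png

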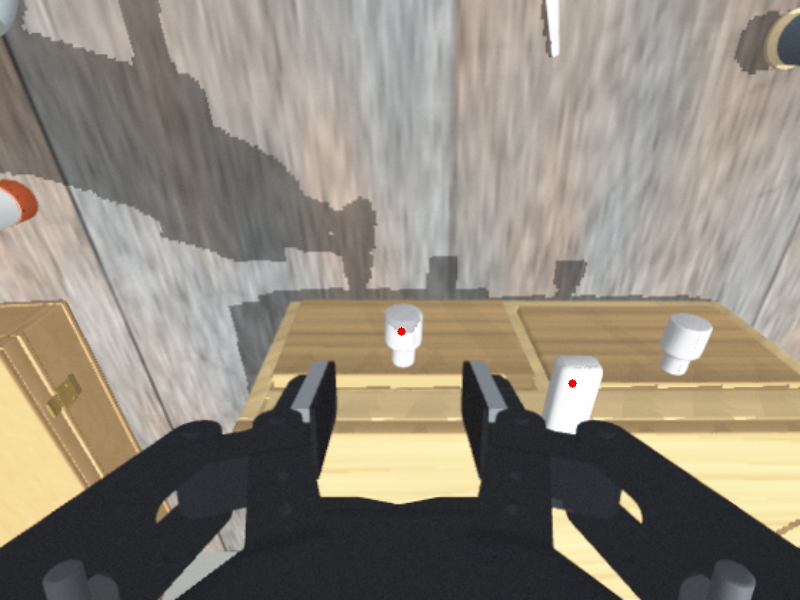

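View pics/s1.png

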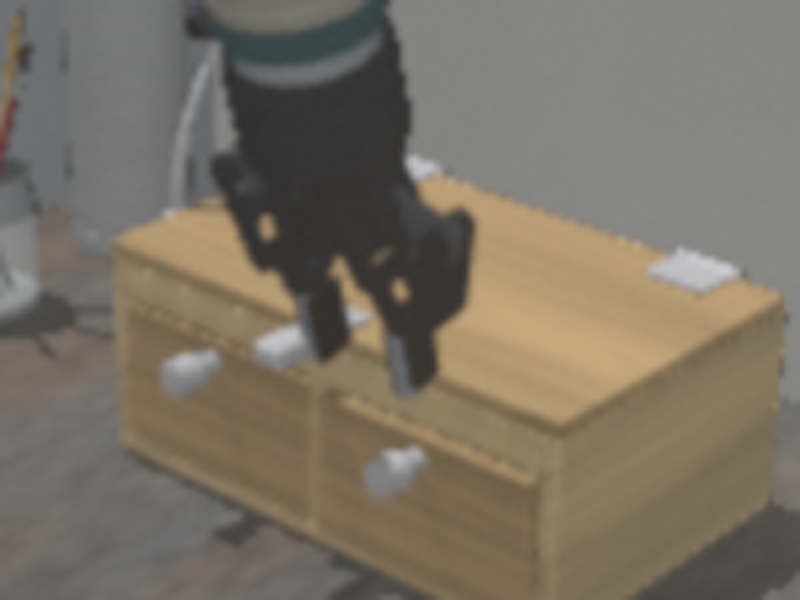

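The red dots sit on the knob head at (401,331) and the tongue at (572,383), and the fingers straddle the knob. Descending now.

jog_arm(
  steps=[
    [[0,0,16,0,0,0],[0,0,16,0,0,0],[0,0,16,0,0,0],[0,0,16,0,0,0],[0,0,15,0,0,0],[0,0,0,0,0,0]],
  ],
)

```text
time_s: 5.1
tcp_pos: [0.4993, -0.0444, 0.0655]
ee_rot: [0.129, 0.022, 0.991, -0.002]
wrist_force: [0.9, -0.3, 0.3]
gripper_width: 0.0451
```

jog_arm(
  steps=[
    [[0,0,0,0,0,0],[0,0,0,0,0,0],[0,0,0,0,0,0],[0,0,0,0,0,0]],
  ],
  hand=5,
  force=40,
)

```text
time_s: 5.6
tcp_pos: [0.5011, -0.0455, 0.0671]
ee_rot: [0.131, 0.023, 0.991, -0.002]
wrist_force: [0.3, 5.5, 5.6]
gripper_width: 0.0174
```

jog_arm(
  steps=[
    [[5.8,0,-1.55,0,0,0],[5.8,0,-1.55,0,0,0],[5.8,0,-1.55,0,0,0],[5.8,0,-1.55,0,0,0],[5.8,0,-1.55,0,0,0],[5.8,0,-1.55,0,0,0],[5.8,0,-1.55,0,0,0],[5.8,0,-1.55,0,0,0],[5.8,0,-1.55,0,0,0],[5.8,0,-1.55,0,0,0],[5.8,0,-1.55,0,0,0],[5.8,0,-1.55,0,0,0],[0,0,0,0,0,0]],
  ],
)

```text
time_s: 7.22
tcp_pos: [0.4289, -0.0422, 0.0671]
ee_rot: [0.131, 0.023, 0.991, -0.002]
wrist_force: [-0.4, 6.7, 8.8]
gripper_width: 0.0169
```

jog_arm(
  steps=[
    [[1.9,0,-0.5,0,0,0],[1.9,0,-0.5,0,0,0],[0,0,0,0,0,0]],
  ],
)

```text
time_s: 7.6
tcp_pos: [0.4263, -0.0421, 0.0671]
ee_rot: [0.132, 0.023, 0.991, -0.002]
wrist_force: [4.3, 7.4, 2.7]
gripper_width: 0.0177
```

Run:
```python
from h import *
im=ctrl.grab_frame("scene");zoom("s",im,285,205,170,"s2")
im=ctrl.grab_frame("top");zoom("s",im,260,185,150,"t2")
print(ctrl.tip_of("top","drawer_right_knob"),ctrl.sense()['wrist_force'])
```

```text
[{'point': [0.4248, -0.0413, 0.0868], 'p': 0.9}] [3.2651048  7.92493163 2.24110498]
```

View pics/s2.png

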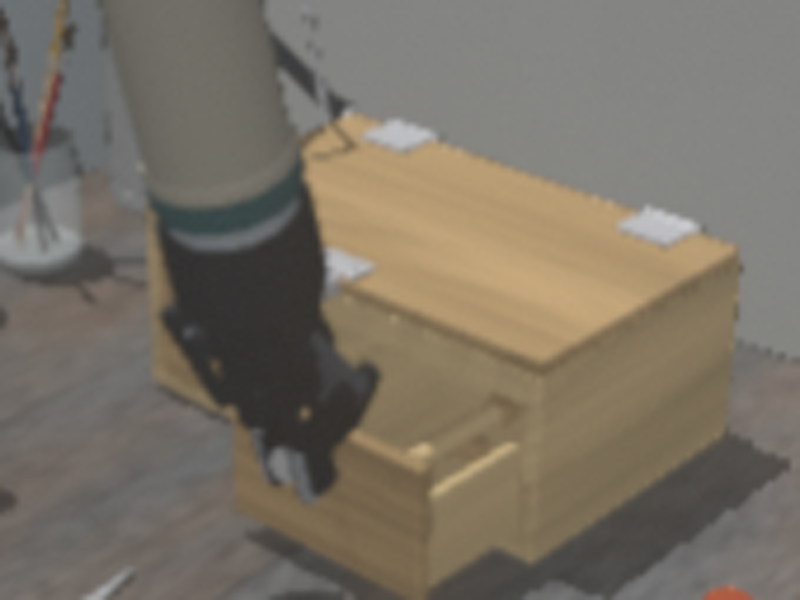

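The drawer is at its stop: the pull force rose and total travel is about 80 mm. Releasing and backing out.

jog_arm(
  steps=[
    [[0,0,0,0,0,0],[0,0,0,0,0,0],[0,0,-10,0,0,0],[0,0,-20,0,0,0],[0,0,-25,0,0,0],[0,0,-30,0,0,0],[0,0,-30,0,0,0]],
  ],
  hand=45,
)

```text
time_s: 8.62
tcp_pos: [0.3943, -0.0414, 0.1786]
ee_rot: [0.131, 0.022, 0.991, -0.003]
wrist_force: [0.8, 0.4, 0.0]
gripper_width: 0.0451
```

Run:
```python
from h import *
Rt=orient(-.045,45); z=Rt.as_matrix()[:,2]
k=np.array([.503,.0285,.123])
g=k+.015*z; s=ctrl.sense(); print(s['tcp_pos'])
pre=g-.08*z
print(delta(pre,Rt,s), (Rt.inv().apply(pre-s['tcp_pos'])*1000).round(1), pre)
im=ctrl.grab_frame("scene");zoom("s",im,285,205,170,"s3")
c=ctrl.calibration("wrist"); im=ctrl.grab_frame("wrist");cv2.imwrite("pics/w3.png",im[:,:,::-1])
print(ctrl.tip_of("wrist","lid_tongue"),ctrl.tip_of("wrist","drawer_right_knob"),ctrl.tip_of("scene","drawer_right_knob"))
```

```text
[ 0.39431371 -0.04143829  0.17862162]
(array([-54.9,  74.8,  24.7]), array([-3.000e-02, -2.999e+01, -1.000e-02])) [-35.2  74.8  48.9] [0.45708459 0.03056759 0.16896194]
[{'point': [0.4221, -0.043, 0.0844], 'p': 0.45}, {'point': [0.3774, 0.1668, 0.0006], 'p': 0.36}] [] [{'point': [0.4252, -0.0419, 0.085], 'p': 0.58}]
```

View pics/s3.png

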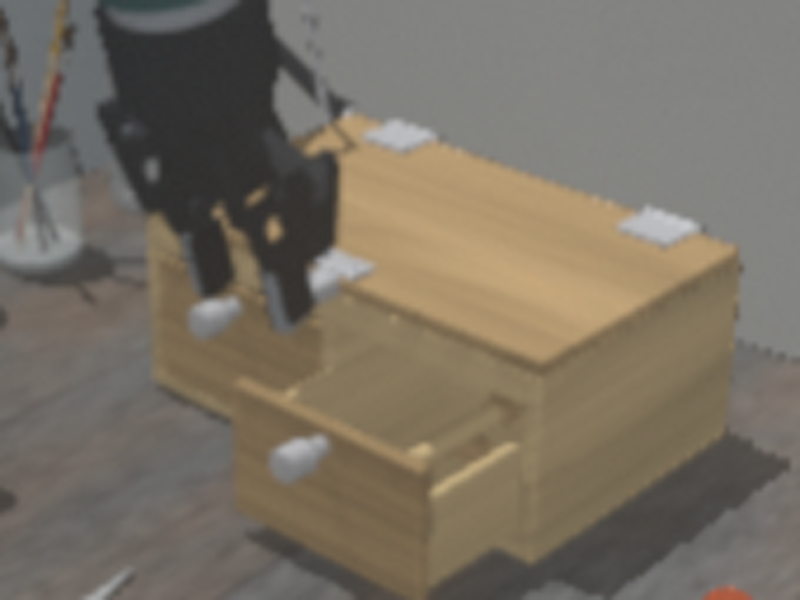

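View pics/w3.png

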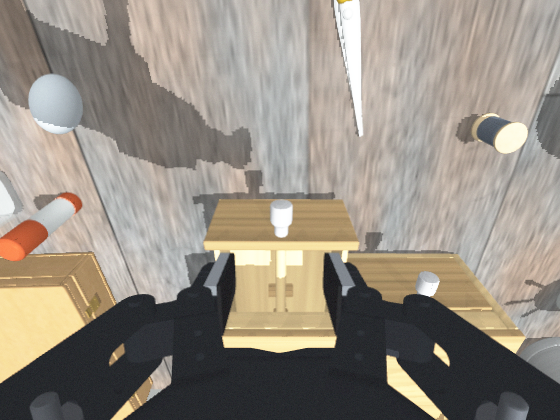

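The drawer stands open with its knob at (300,457), and the prop is inside it. Next I'll tilt the tool 45° and line up with the tongue.

jog_arm(
  steps=[
    [[0,0,0,0,-10,0],[0,0,0,0,-10,0],[0,0,0,0,-10,0],[-8.8,18.7,12.2,0,0,0],[-8.8,18.7,12.2,0,0,0],[-8.8,18.7,12.2,0,0,0],[-8.8,18.7,12.2,0,0,0],[0,0,0,0,0,0]],
  ],
)

```text
time_s: 9.88
tcp_pos: [0.4586, 0.0438, 0.1701]
ee_rot: [0.343, 0.019, 0.939, -0.005]
wrist_force: [-0.5, -0.4, -0.5]
gripper_width: 0.0447
```

Run:
```python
from h import *
Rt=orient(-.045,45); z=Rt.as_matrix()[:,2]
k=np.array([.503,.0285,.123])
g=k+.015*z; print(ctrl.sense()['tcp_pos'],delta(g,Rt))
c=ctrl.calibration("wrist"); im=ctrl.grab_frame("wrist").copy()
u=proj(c,[[.503,.0285,.123]]);print(u)
for a in u: cv2.circle(im,tuple(int(t) for t in a),2,(255,0,0),-1)
cv2.imwrite("pics/w4.png",im[:,:,::-1])
print(ctrl.tip_of("wrist","lid_tongue"),ctrl.tip_of("wrist","lid_hinge"),ctrl.tip_of("wrist","pointer_tip"))
```

```text
[0.45861068 0.04376611 0.17006261] (array([ -5.4, -13.8,  79.9]), array([ 0.35, -4.93,  0.07]))
[[260.69975709 233.28549087]]
[{'point': [0.5025, 0.0268, 0.1228], 'p': 0.84}, {'point': [0.5111, 0.0974, 0.0847], 'p': 0.35}] [{'point': [0.7124, 0.0167, 0.1249], 'p': 0.73}, {'point': [0.5062, 0.0293, 0.1243], 'p': 0.47}] []
```

View pics/w4.png

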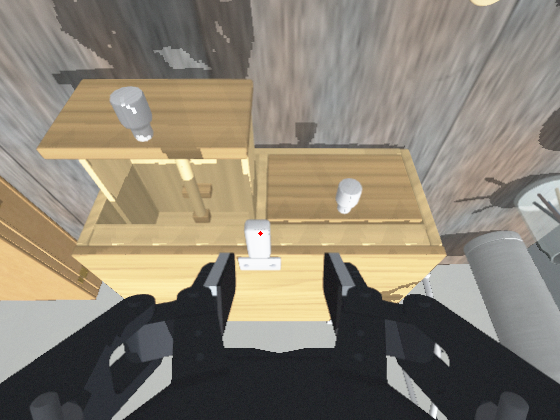

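Run:
```python
from h import *
Rt=orient(-.045,45); z=Rt.as_matrix()[:,2]
g=np.array([.503,.0277,.123])+.015*z; s=ctrl.sense(); print(s['time_s'],s['tcp_pos'],s['qpos'],s['joint_vel'].round(3),delta(g-.08*z,Rt), delta(g,Rt))
```

```text
10.075 [0.45803535 0.04209051 0.17105293] [-0.08221545 -0.1113312   2.36678996  0.15035502  0.18724335 -1.74332899] [-0.006 -0.008 -0.005 -0.009 -0.004  0.011] (array([  1.6, -12.4,   1.3]), array([ 0.21, -4.81, -0.22])) (array([ -5.1, -12.6,  81. ]), array([ 0.21, -4.81, -0.22]))
```

The jog came up short because joint 5 is near its lower limit at a 45° tilt. I'll use about 28° for the grasp instead.

Run:
```python
from h import *
Rt=orient(-.045,28); z=Rt.as_matrix()[:,2]
g=np.array([.503,.0277,.123])+.013*z; s=ctrl.sense(); pre=g-.06*z
print(g,pre,delta(pre,Rt,s),(Rt.inv().apply(pre-s['tcp_pos'])*1000).round(1))
```

```text
[0.50909695 0.02742545 0.11152168] [0.48095717 0.0286926  0.16449854] (array([-13.8, -12.4,  20.1]), array([ 0.24, 12.19, -0.19])) [-17.7 -12.4  16.8]
```

jog_arm(
  steps=[
    [[0,0,0,0.12,6.1,-0.1],[0,0,0,0.12,6.1,-0.1],[-5.9,-4.1,5.6,0,0,0],[-5.9,-4.1,5.6,0,0,0],[-5.9,-4.1,5.6,0,0,0],[0,0,0,0,0,0]],
  ],
)

```text
time_s: 10.82
tcp_pos: [0.4816, 0.0287, 0.1645]
ee_rot: [0.242, 0.022, 0.97, -0.006]
wrist_force: [0.1, 0.4, -0.4]
gripper_width: 0.0448
```

Run:
```python
from h import *
Rt=orient(-.045,28); z=Rt.as_matrix()[:,2]
g=np.array([.503,.0277,.123])+.013*z; s=ctrl.sense(); print(s['tcp_pos'],s['qpos'].round(3),delta(g,Rt,s))
c=ctrl.calibration("wrist"); im=ctrl.grab_frame("wrist").copy()
u=proj(c,[[.503,.0277,.123]])
for a in u: cv2.circle(im,tuple(int(t) for t in a),2,(255,0,0),-1)
cv2.imwrite("pics/w5.png",im[:,:,::-1])
print(ctrl.tip_of("wrist","lid_tongue"))
```

```text
[0.48159807 0.02867092 0.16449105] [-0.107 -0.024  2.171  0.06   0.507 -1.678] (array([ 0.6, -0. , 59.7]), array([-0.01,  0.02,  0.01]))
[{'point': [0.5027, 0.0264, 0.1273], 'p': 0.58}]
```

View pics/w5.png

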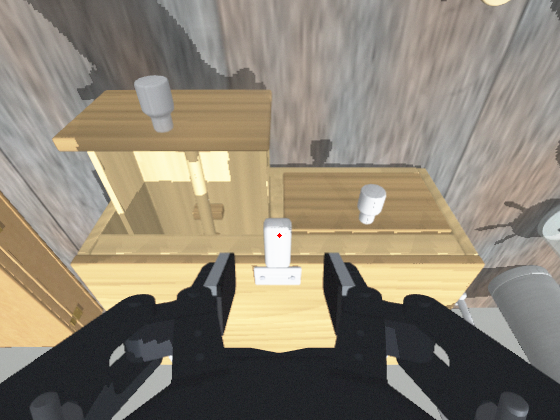

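The tongue at (278,240) is centred between the fingers. Descending and gripping.

jog_arm(
  steps=[
    [[0,0,15,0,0,0],[0,0,15,0,0,0],[0,0,15,0,0,0],[0,0,14,0,0,0],[0,0,0,0,0,0]],
  ],
)

```text
time_s: 11.55
tcp_pos: [0.5089, 0.0282, 0.1123]
ee_rot: [0.241, 0.021, 0.97, -0.005]
wrist_force: [-0.2, 0.4, 1.1]
gripper_width: 0.0448
```

jog_arm(
  steps=[
    [[0,0,0,0,0,0],[0,0,0,0,0,0],[0,0,0,0,0,0],[0,0,0,0,0,0],[0,0,0,0,0,0]],
  ],
  hand=8,
  force=60,
)

```text
time_s: 12.18
tcp_pos: [0.5093, 0.0264, 0.1141]
ee_rot: [0.243, 0.021, 0.97, -0.007]
wrist_force: [-4.4, -10.9, 3.0]
gripper_width: 0.0166
```

Run:
```python
from h import *
s=ctrl.sense(); print(s['tcp_pos'],s['qpos'].round(3),s['ee_rot'],s['wrist_force'])
c=ctrl.calibration("wrist"); im=ctrl.grab_frame("wrist").copy()
cv2.imwrite("pics/w6.png",im[:,:,::-1])
M=Rq(s['ee_rot']).as_matrix(); print(M)
```

```text
[0.50927051 0.02638938 0.11406838] [-0.103  0.098  2.211  0.075  0.343 -1.695] [ 0.24305083  0.02085552  0.96976562 -0.00678116] [ -4.36616676 -10.90155121   3.01641472]
[[-0.88098269  0.04374627  0.47112182]
 [ 0.03715361  0.99903813 -0.02329017]
 [-0.47168752 -0.00301436 -0.88176062]]
```

View pics/w6.png

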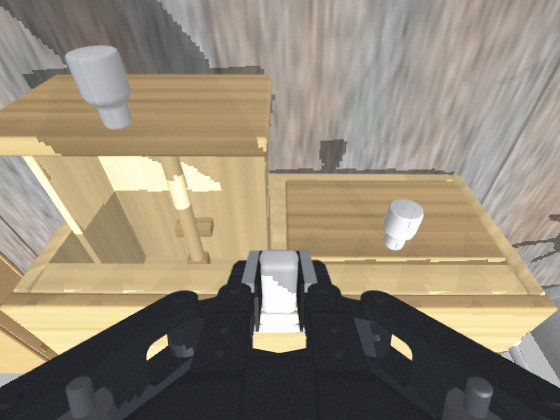

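Run:
```python
from h import *
s=ctrl.sense(); R0=Rq(s['ee_rot']); h=np.array([.7145,.0160,.123])
y=np.array([np.sin(.045),np.cos(.045),0])
rt=R0.inv().apply(s['tcp_pos']-h); yt=R0.inv().apply(y); print(rt,yt)
for d in (2,3): print(d,((R.from_rotvec(yt*np.radians(d)).as_matrix()-np.eye(3))@rt*1000).round(2), (yt*d).round(3))
```

```text
[ 0.18537461  0.00144068 -0.08908307] [-0.00253763  0.99999464 -0.00207112]
2 [-3.22 -0.02 -6.42] [-0.005  2.    -0.004]
3 [-4.92 -0.03 -9.58] [-0.008  3.    -0.006]
```

jog_arm(
  steps=[
    [[0,-1.5,0,0,0,0],[-3.22,0,-6.42,0,2,0],[-3.22,0,-6.42,0,2,0],[0,0,0,0,0,0]],
  ],
)

```text
time_s: 12.72
tcp_pos: [0.5091, 0.0263, 0.128]
ee_rot: [0.208, 0.021, 0.978, -0.005]
wrist_force: [-1.1, -2.9, -1.3]
gripper_width: 0.0167
```

jog_arm(
  steps=[
    [[-4.92,0,-9.58,0,3,0],[-4.92,0,-9.58,0,3,0],[-4.92,0,-9.58,0,3,0],[-4.92,0,-9.58,0,3,0],[-4.92,0,-9.58,0,3,0],[-4.92,0,-9.58,0,3,0],[-4.92,0,-9.58,0,3,0],[-4.92,0,-9.58,0,3,0],[-4.92,0,-9.58,0,3,0],[-4.92,0,-9.58,0,3,0],[-4.92,0,-9.58,0,3,0],[0,0,0,0,0,0]],
  ],
)

```text
time_s: 14.22
tcp_pos: [0.5447, 0.0246, 0.2388]
ee_rot: [-0.08, 0.022, 0.997, 0.001]
wrist_force: [-4.3, -2.0, 2.4]
gripper_width: 0.0164
```

Run:
```python
from h import *
s=ctrl.sense(); R0=Rq(s['ee_rot']);z=R0.as_matrix()[:,2]
t=s['tcp_pos']-.010*z; h=np.array([.7145,.0160,.123])
print(s['tcp_pos'],t,np.arctan2(t[2]-.123,np.hypot(*(h-t)[:2])),np.linalg.norm(t-h),"pitch",np.degrees(np.arctan2(z[0],-z[2])),s['qpos'].round(2),s['wrist_force'])
for n in ("scene","top"):
    im=ctrl.grab_frame(n); zoom(n,im,*((275,185,200) if n=="scene" else (250,185,150)),n+"7")
    for q in ("lid_tongue","lid_hinge","pointer_tip","drawer_right_knob","drawer_left_knob"): 
        print(n,q,[(x['p'],x['point']) for x in ctrl.tip_of(n,q)[:2]])
print(ctrl.sense()['time_s'])
```

```text
[0.54468827 0.02461057 0.23883474] [0.54627563 0.02455264 0.24870778] 0.6411281015137527 0.21017857219610406 pitch -9.13369642376874 [-0.08  0.32  1.44 -0.01  1.55 -1.6 ] [-4.30450421 -1.95020557  2.38127794]
scene lid_tongue [(0.6, [0.5449, 0.0255, 0.2473])]
scene lid_hinge [(0.66, [0.6165, 0.0186, -0.0036]), (0.6, [0.7139, 0.0136, 0.1234])]
scene pointer_tip [(0.59, [0.6116, 0.1804, 0.2334]), (0.19, [0.3336, -0.2434, 0.0019])]
scene drawer_right_knob [(0.73, [0.4265, -0.0449, 0.0863])]
scene drawer_left_knob []
top lid_tongue []
top lid_hinge []
top pointer_tip [(0.67, [0.6106, 0.1848, 0.2335])]
top drawer_right_knob [(0.87, [0.4265, -0.0402, 0.0861]), (0.54, [0.6116, 0.1843, 0.236])]
top drawer_left_knob [(0.69, [0.5066, 0.0954, 0.078])]
14.825
```

View pics/scene7.png

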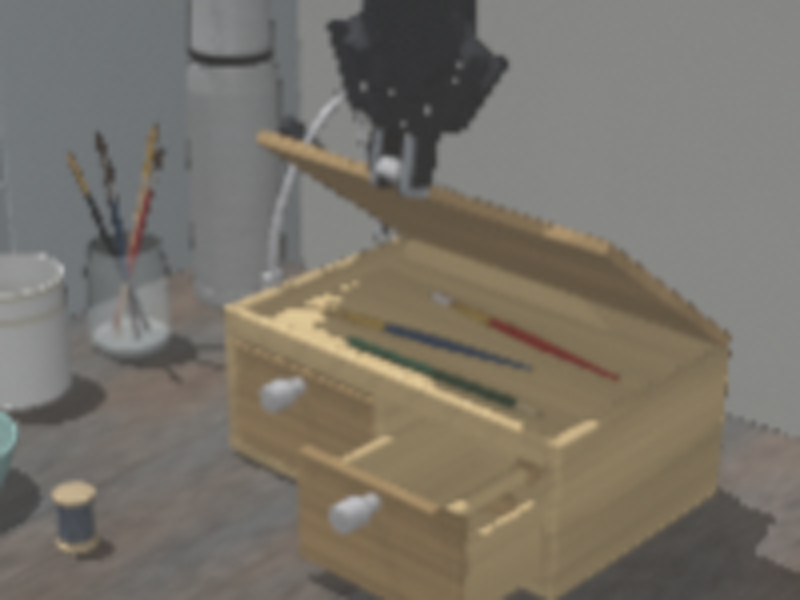

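View pics/top7.png

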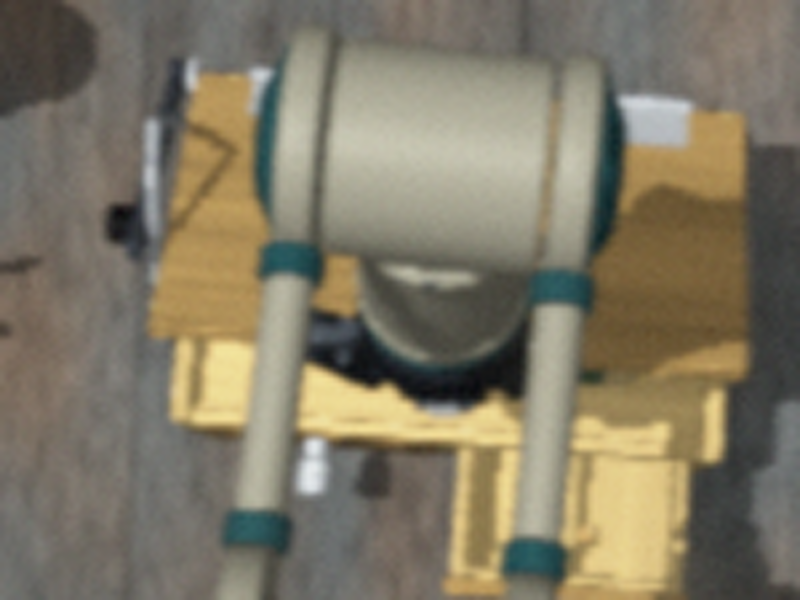

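The tool pose puts the lid at about 0.64 rad. Before finishing I'll check the pointer angle against the arm's direction in the first, unobstructed images.

Run:
```python
from h import *
im=cv2.imread("pics/scene0.png")[:,:,::-1]; c=ctrl.calibration("scene")
# dark pixels near arm
g=im.astype(int).sum(2)/3
def hp(a,r): 
    yw=-.045; l=np.array([-r*np.cos(a),0,r*np.sin(a)])
    ha=np.array([.7140+.161*.045,.0155+.161,.123])
    return ha+[np.cos(yw)*l[0],np.sin(yw)*l[0],l[2]]
for a in (.7,.75,.8,.85,.9):
    u=proj(c,[hp(a,.03),hp(a,.13)]); d=u[1]-u[0]; print(a,u.round(1).tolist(),np.degrees(np.arctan2(d[1],d[0])).round(2))
x0,x1,y0,y1=244,276,145,180
sub=g[y0:y1,x0:x1]
print(sub.astype(int)[::1])
```

```text
0.7 [[267.4, 161.6], [249.2, 147.6]] -142.38
0.75 [[267.6, 161.2], [250.3, 145.7]] -138.16
0.8 [[267.8, 160.8], [251.3, 143.8]] -134.08
0.85 [[268.1, 160.4], [252.5, 141.9]] -130.16
0.9 [[268.3, 160.0], [253.7, 140.1]] -126.41
[[ 87  68  54 ... 125 125 125]
 [ 94  85  80 ... 125 125 125]
 [ 94  96  99 ... 125 126 125]
 ...
 [116 103  98 ... 140 140 141]
 [135 128 125 ... 143 142 141]
 [144 142 141 ... 145 144 143]]
```

Run:
```python
from h import *
im=cv2.imread("pics/scene0.png")[:,:,::-1]
g=im.astype(int).sum(2)//3
np.set_printoptions(linewidth=250)
print("cols",np.arange(246,274))
for r in range(134,170): print(r,g[r,246:274])
pts=[]
for r in range(146,160):
    best=g[r,250:272].astype(float); 
    w=np.clip(110-best,0,None); pts.append((r,(w*np.arange(250,272)).sum()/max(w.sum(),1e-6),w.sum()))
print(pts)
```

```text
cols [246 247 248 249 250 251 252 253 254 255 256 257 258 259 260 261 262 263 264 265 266 267 268 269 270 271 272 273]
134 [102 103 103 104 115 124 124 124 125 124 124 128 142 145 135 127 124 122 109 112 123 125 124 125 125 125 124 125]
135 [101 102 102 105 116 123 124 125 124 125 130 146 157 144 127 125 124 123 117 119 124 124 125 125 125 125 124 125]
136 [102 103 102 106 116 124 125 124 124 131 152 162 141 124 125 125 125 123 124 124 125 125 125 124 125 125 125 125]
137 [100 101 102 106 116 124 124 125 129 153 169 149 118 116 124 124 124 118 121 124 124 124 125 125 125 125 125 125]
138 [ 95  94  97 105 117 124 124 126 137 164 155 124 119 124 125 125 123 109 114 122 124 125 125 125 125 125 124 125]
139 [ 83  79  84  99 115 123 124 129 151 154 132 121 123 125 124 125 122 103 109 114 118 124 125 125 124 125 125 125]
140 [ 75  70  66  81  97 114 126 147 158 138 121 123 124 125 125 125 123 113 115 108 113 124 125 125 125 125 125 125]
141 [ 70  65  62  63  70 103 133 155 147 118 116 124 124 125 125 124 125 123 124 117 119 124 125 124 125 125 125 125]
142 [ 60  61  61  60  64  98 138 146 
[... 3356 characters left out ...]
192.0)), (148, np.float64(254.43478260869566), np.float64(230.0)), (149, np.float64(255.39148936170213), np.float64(235.0)), (150, np.float64(256.40434782608696), np.float64(230.0)), (151, np.float64(257.4784482758621), np.float64(232.0)), (152, np.float64(258.40434782608696), np.float64(230.0)), (153, np.float64(259.45652173913044), np.float64(230.0)), (154, np.float64(260.42672413793105), np.float64(232.0)), (155, np.float64(261.4439655172414), np.float64(232.0)), (156, np.float64(262.48706896551727), np.float64(232.0)), (157, np.float64(263.4410480349345), np.float64(229.0)), (158, np.float64(264.0507614213198), np.float64(197.0)), (159, np.float64(264.64331210191085), np.float64(157.0))]
```

jog_arm(
  steps=[
    [[-3.2,0,-6.4,0,2,0],[-4.1,0,-8.0,0,2.5,0],[-4.1,0,-8.0,0,2.5,0],[-2.4,0,-4.8,0,1.5,0],[0,0,0,0,0,0],[0,0,0,0,0,0],[0,0,0,0,0,0]],
  ],
)

```text
time_s: 15.7
tcp_pos: [0.5638, 0.0237, 0.2628]
ee_rot: [-0.152, 0.022, 0.988, 0.003]
wrist_force: [-5.1, -2.9, 3.0]
gripper_width: 0.0164
```

Run:
```python
from h import *
s=ctrl.sense(); R0=Rq(s['ee_rot']);z=R0.as_matrix()[:,2]
t=s['tcp_pos']-.010*z; h=np.array([.7145,.0160,.123])
print(t,np.arctan2(t[2]-.123,np.hypot(*(h-t)[:2])),np.linalg.norm(t-h),s['wrist_force'],s['joint_vel'].round(3))
c=ctrl.calibration("scene")
im=ctrl.grab_frame("scene"); cv2.imwrite("pics/full8.png",im[:,:,::-1]); zoom("scene",im,275,180,200,"scene8")
for q in ("lid_tongue","pointer_tip","drawer_right_knob"): print(q,[(x['p'],x['point']) for x in ctrl.tip_of("scene",q)[:2]])
yw=-.045; C=np.array([[np.cos(yw),-np.sin(yw)],[np.sin(yw),np.cos(yw)]])
for y in (.15,-.15):
  for a in (.7,.75,.8,.85,.9):
    # bottom face edge of lid board (z=-5mm)
    def P_(r,o): 
        l=np.array([-r*np.cos(a)+o*np.sin(a), y]); w=C@l; return np.array([.714+w[0],.0155+w[1],.123+r*np.sin(a)+o*np.cos(a)])
    u=proj(c,[P_(.03,.005),P_(.17,.005),P_(.03,-.005),P_(.17,-.005)]); d=u[1]-u[0]; e=u[3]-u[2]
    print(y,a,u[:2].round(1).tolist(),np.degrees(np.arctan2(d[1],d[0])).round(2),np.degrees(np.arctan2(e[1],e[0])).round(2))
print(ctrl.sense()['time_s'])
```

```text
[0.56682121 0.02360994 0.27231918] 0.7902584033989454 0.2101503100484847 [-5.0792116  -2.85008313  2.97263823] [ 0.    -0.001  0.001 -0.002 -0.001  0.   ]
lid_tongue [(0.69, [0.5645, 0.0259, 0.2734])]
pointer_tip [(0.63, [0.6103, 0.1806, 0.2357]), (0.33, [0.3589, 0.2878, -0.0003])]
drawer_right_knob [(0.7, [0.4253, -0.0464, 0.0872])]
0.15 0.7 [[270.8, 161.1], [244.9, 140.9]] -142.0 -142.49
0.15 0.75 [[271.0, 160.7], [246.4, 138.3]] -137.76 -138.23
0.15 0.8 [[271.3, 160.3], [247.9, 135.7]] -133.67 -134.12
0.15 0.85 [[271.6, 159.9], [249.5, 133.3]] -129.75 -130.17
0.15 0.9 [[271.9, 159.6], [251.1, 131.0]] -125.99 -126.39
-0.15 0.7 [[354.2, 189.3], [332.9, 168.6]] -135.82 -136.54
-0.15 0.75 [[354.5, 188.8], [334.5, 165.5]] -130.64 -131.3
-0.15 0.8 [[354.8, 188.4], [336.1, 162.5]] -125.83 -126.44
-0.15 0.85 [[355.1, 188.0], [337.8, 159.7]] -121.38 -121.94
-0.15 0.9 [[355.4, 187.5], [339.5, 156.9]] -117.3 -117.79
15.9
```

View pics/scene8.png

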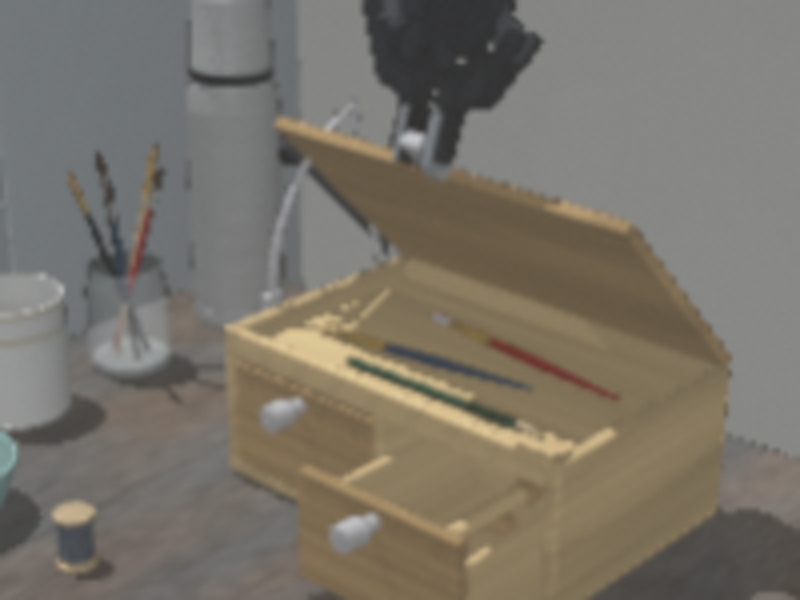

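Run:
```python
from h import *
im=ctrl.grab_frame("scene"); zoom("s",im,255,155,60,"l9")
im=ctrl.grab_frame("top"); zoom("s",im,250,185,150,"t9")
s=ctrl.sense();print(s['time_s'],s['tcp_pos'],s['wrist_force'])
```

```text
16.0 [0.56381494 0.02374331 0.2627814 ] [-4.16343333 -3.20125673  2.74542721]
```

View pics/l9.png

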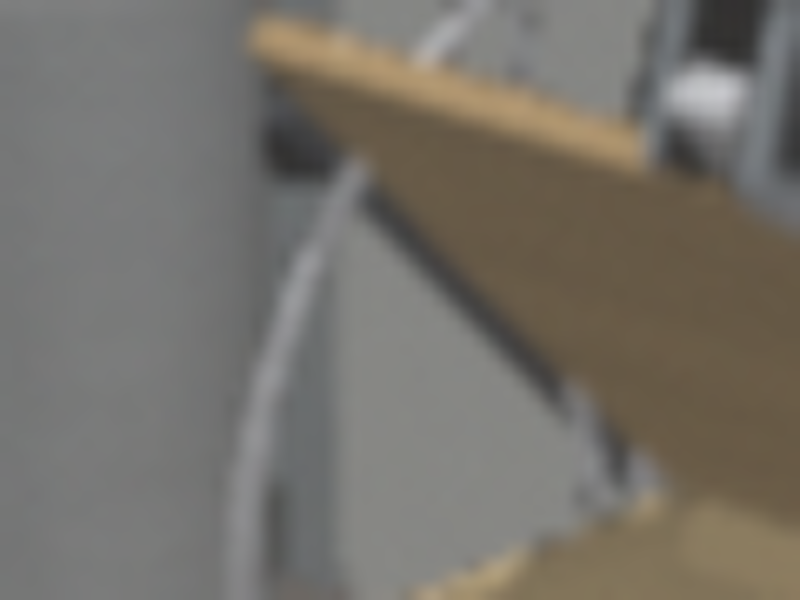

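View pics/t9.png

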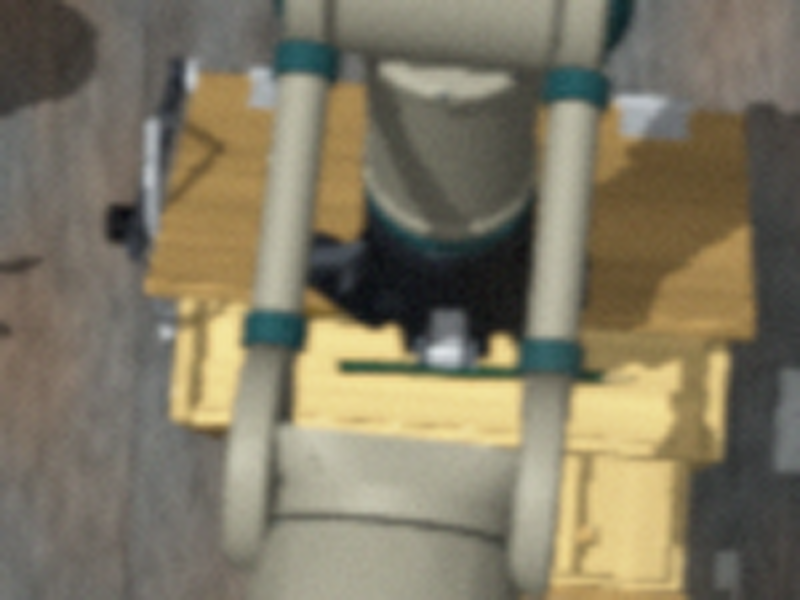

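The lid's left edge runs parallel to the dark pointer arm, both at about 45° in the image from (365,190) to (565,395). The hold is steady, so I'm handing in.

Run:
```python
from h import *
print(ctrl.sign_off()); s=ctrl.sense(); print(s['time_s'],s['tcp_pos'],s['gripper_width'])
```

```text
the job is handed in; nothing more can be done
None
the job is handed in; nothing more can be done
```

I pulled the right-hand drawer out to its stop and left it open. I then lifted the lid by its tongue to the pointer's angle and handed in at about 16 s with the gripper holding it there.

**Last checks**
- **Lid angle:** 0.790 rad from the tool pose and about 0.787 rad from the slope of its right edge in the scene picture.
- **Pointer angle:** about 0.785–0.79 rad from the slope of the arm in the first scene picture, and about 0.80 rad from the networks' tip points. The two differ by about 0.015 rad, well within the 0.07 allowed. In the last close-up the lid's left edge and the pointer arm run parallel.
- **Hold:** the arm was still, with joint speeds of 0.002 rad/s or less. The fingers were closed on the tongue at 16.4 mm.
- **Drawers:** the right knob reads about 78–80 mm out. The left drawer looks shut.
- **Pointer and other things:** the pointer tip was found within about 4 mm of its first readings. I never moved the tool near the other things on the table, but I did not re-measure them.

**What disagreed:** a few network answers were wrong, such as the pointer tip reported as the right knob, and I discarded them. A first 45° approach to the tongue stopped short because joint 5 was near its limit, so I gripped at 28° instead. The fingers measured about 17 mm on the 19 mm knob and 16.5 mm on the 18 mm tongue, but both grips held without slipping.

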